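Sort screwdriver housing halves by hand

TASK

Three loose red halves of pistol-grip screwdriver housings lie on the repair table: some are left-hand, some right-hand, mirror images of each other. Lay each one in the tray whose fixed sample half (on the plate at the tray's end) has the same hand, flat on the tray's floor and outer side up as it lies now, not stacked on another. The samples stay on their plates; leave the multimeter, the tape and the battery holder that lie among the halves where they are.

Things in the scene. Friction and masses are not known exactly. Their poses are not given: they have to be found in the camera images.
- left_a_grip (a point): Loose left-hand half, hollow side down. Barrel 94 x 40 mm, sides 20 mm high, crown to 26; nose 18 x 26 mm in front. At the rear a 30 mm wide handle (18 high) goes off square to the left (from above, nose ahead); its foot ends 88 mm from barrel centre line. Point: on barrel centre line, 13 mm up, 49 mm behind nose tip, 62 ahead of rear, 26 ahead of handle. x to nose, z up, handle to +y. 70-120 g.
- left_b_grip (a point): Loose left-hand half, hollow side down. Barrel 94 x 40 mm, sides 20 mm high, crown to 26; nose 18 x 26 mm in front. At the rear a 30 mm wide handle (18 high) goes off square to the left (from above, nose ahead); its foot ends 88 mm from barrel centre line. Point: on barrel centre line, 13 mm up, 49 mm behind nose tip, 62 ahead of rear, 26 ahead of handle. x to nose, z up, handle to +y. 70-120 g.
- right_grip (a point): Loose right-hand half, hollow side down. Barrel 94 x 40 mm, sides 20 mm high, crown to 26; nose 18 x 26 mm in front. At the rear a 30 mm wide handle (18 high) goes off square to the right (from above, nose ahead); its foot ends 88 mm from barrel centre line. Point: on barrel centre line, 13 mm up, 49 mm behind nose tip, 62 ahead of rear, 26 ahead of handle. x to nose, z up, handle to -y. 70-120 g.
- tray_left: Fixed aluminium tray for left-hand halves, 260 (x) x 180 (y) x 30 mm; walls, floor 5 mm. Origin: centre of underside. At its +x end a plate carries a fixed left-hand sample, about 196 mm from the origin, nose to +x, handle to +y. Starts empty; two halves fit flat, best head to tail: barrels across the tray near its two ends, handles inwards.
- tray_right: Fixed aluminium tray for right-hand halves, 260 (x) x 180 (y) x 30 mm; walls, floor 5 mm. Origin: centre of underside. At its +x end a plate carries a fixed right-hand sample, about 196 mm from the origin, nose to +x, handle to -y. Starts empty; two halves fit flat, best head to tail: barrels across the tray near its two ends, handles inwards.
- meter: Bystander, to be left alone: black multimeter lying flat, 120 x 62 x 32 mm. Origin: centre of its underside.
- tape: Bystander, to be left alone: white roll of tape lying flat, 60 mm across, 19 mm high. Origin: centre of its underside.
- battery: Bystander, to be left alone: small black battery holder, 34 x 62 x 25 mm. Origin: centre of its underside.

How it is judged:
By the outcome, as a careful person would: the job done as asked, in the order asked, and still so for the second after the job is handed in, with the robot touching nothing.
It also fails if it takes over 69 s, if anything falls off the work surface, if the arm or the gripper's body presses on something with over 40 N, if the wrist force passes 120 N, or if a joint passes its speed limit or range.

ROBOT

A 6-joint arm with a two-finger parallel gripper is mounted at the origin on the work surface. World frame = base frame: x ahead of the robot, y to its left, z up, the work surface at z = 0. Lengths are in m, angles in rad, forces in N, time in s.
With the tool pointing down it reaches from about 0.375 to 0.975 m from the base axis. Payload 3.8 kg.
Tool frame: the origin (TCP) lies midway between the tips of the shut fingers; the grasp point (between the pads) lies 19 mm behind it; x points along the fingers, y is the direction in which the jaws open and shut, and the axes are right-handed (so a half turn about x gives the same grasp; the last joint's range is limited). The gripper opens to 85 mm and grips with 20 to 120 N. Pads are 22 mm wide; open, the fingers measure 114 mm over their backs; the gripper's body (76 mm by 85 mm) begins 54 mm behind the grasp point. The pads swing forward as they close: fully open they stand 13 mm farther back than shut.
Start: joints at [-0.037, 0.264, 1.604, -0, 1.274, -0.037], TCP at [0.675, -0, 0.231] pointing down, gripper open.
Joint ranges: [-2.63, 2.63], [-0.94, 2.18], [0.31, 2.57], [-1.31, 4.45], [0, 2.66], [-2.55, 2.55]. Speed limits (rad/s): [2.57, 2.57, 3.14, 3.14, 3.14, 3.14].

INTERFACE

Orientations are given as a rotation vector (axis times angle).
In Python, from workcell import read_state, read_camera, get_calibration, finish_job gives the robot as it stands. The module is installed in compiled form; this text tells all that it offers.
- The arm moves only by the shell command python3 -m creep 'ROWS' [FORCE]. ROWS is JSON, a list of rows, each a list of 3 entries, a list of its own where there are three numbers: the closure in counts, from 0 (fully open) to 255 (shut), then the shift along the world's x, y, z in mm, then the turn about the world's z in rad. In form: [[hand, [tx, ty, tz], spin], ...]. A call has exactly 8 rows; each row shifts and turns the commanded pose from where the row before left it; what a row does not reach is not made up. A row lasts 1/12 s, in which the tool goes at most 41.7 mm and 7.16 degrees, less where a joint would pass 70% of its speed; a pose out of reach is approached as far as the arm can. A call is refused whole if a number of a shift passes 41.7 or a number of a turn 0.125, either way. A call with a gripper value outside its range is refused whole. The fingers move at their own pace and stop on an object; FORCE is the grip in N (left out, the last holds). Time passes only in rows, so rows that do not move let the fingers close, or fill a call up. It gives the time, the measured TCP pose, the force and the opening at its end, in the units of the state.
- read_state(): the state, without advancing time (a new reading comes with each control period).
- read_camera(name): name is "scene" or "side" or "wrist"; returns (picture, depth): 480x640x3 uint8, blue, green, red; 480x640 float32, m along the optical axis (not along the pixel's ray), 0 where there is no reading.
- get_calibration(name): a dict with "K" (3x3 intrinsics, pixels), "eye" and "orientation" of the camera in the world. Camera axes: x right, y down, z forward; pixel columns grow to the right and rows downward; lengths in m; the calibration is good to about 2 mm. A picture is of the moment at which its call begins: read the wrist's pose just before it. get_calibration takes no time and is no camera call; for the wrist camera it gives the pose at the moment of the call.
- finish_job(): hands the job in, once; it reports no verdict.
The state is a dict: "time": time; "q": joint angles; "joint_vel": joint speeds; "joint_torque": joint torques, N m; "tool_pos": TCP position; "tcp_rot": TCP orientation; "wrist_force": force on the tool from outside, world axes, zero at the start; "torque": the same for the moment, N m; "width": opening from 0.0 (shut) to 1.0 (fully open).
Only numpy, scipy, OpenCV 4.12 (cv2) and the standard library are available. Lean on these libraries where they do the work, as an engineer would, in place of code of your own. Each camera call takes 0.05 s, during which the arm holds its last target.

## Working session

There is one attempt and no reset: what is moved stays moved. The work goes in short steps, Python scripts to look and compute and a shell command to move; the robot and the scene stay as the last step left them, time stands still between calls to the robot, and variables do not carry over. Pictures are saved under pics/ and viewed, and the job is handed in when it is done.

```bash
mkdir -p pics
cat > h.py <<'E'
import numpy as np,cv2
from scipy.spatial.transform import Rotation as R
from workcell import *
def rot(o):
    o=np.array(o,float)
    return o if o.shape==(3,3) else R.from_rotvec(o).as_matrix()
def cast(c,u,v,z):
    K=np.array(c['K']);d=rot(c['orientation'])@np.linalg.inv(K)@np.array([u,v,1.]);e=np.array(c['eye'])
    return e+d*(z-e[2])/d[2]
def cloud(c,dep):
    K=np.array(c['K']);v,u=np.mgrid[:480,:640]
    p=np.stack([(u-K[0,2])/K[0,0]*dep,(v-K[1,2])/K[1,1]*dep,dep],-1)
    return p@rot(c['orientation']).T+np.array(c['eye'])
E
python3 - <<'E'
from h import *
s=read_state();print({k:np.round(v,3) for k,v in s.items()})
for n in('scene','side','wrist'):
    c=get_calibration(n);p,d=read_camera(n);print(n,c)
    cv2.imwrite(f'pics/{n}0.png',p);np.savez(f'{n}0.npz',p=p,d=d,K=c['K'],eye=c['eye'],orientation=c['orientation'])
E
```

```text
{'time': np.float64(0.0), 'q': array([-0.037,  0.265,  1.605, -0.   ,  1.274, -0.037]), 'joint_vel': array([-0.001, -0.   , -0.001,  0.002, -0.002,  0.   ]), 'joint_torque': array([ 1.0000e-03, -5.1512e+01, -3.6731e+01, -0.0000e+00,  1.3000e-02,
        0.0000e+00]), 'tool_pos': array([0.674, 0.   , 0.23 ]), 'tcp_rot': array([ 1.208,  1.211, -1.211]), 'wrist_force': array([ 1.329, -0.257,  0.237]), 'torque': array([-0.052, -0.016,  0.007]), 'width': np.float64(0.999)}
scene {'K': array([[570.02778232,   0.        , 319.888799  ],
       [  0.        , 570.02778232, 239.31609725],
       [  0.        ,   0.        ,   1.        ]]), 'eye': array([ 1.11580273, -0.79410162,  0.8486407 ]), 'orientation': array([-2.19363435, -0.67019982,  0.3092663 ])}
side {'K': array([[588.46435383,   0.        , 326.54019035],
       [  0.        , 588.46435383, 238.91564172],
       [  0.        ,   0.        ,   1.        ]]), 'eye': array([0.47143011, 0.91573511, 0.98837002]), 'orientation': array([-0.11199745,  2.87424082, -1.17602495])}
wrist {'K': array([[345.2137384 ,   0.        , 316.38982451],
       [  0.        , 345.2137384 , 237.29901663],
       [  0.        ,   0.        ,   1.        ]]), 'eye': array([0.67423596, 0.0689311 , 0.37331399]), 'orientation': array([ 2.86036074e+00,  1.42591931e-03, -3.27993991e-03])}
```

View pics/scene0.png

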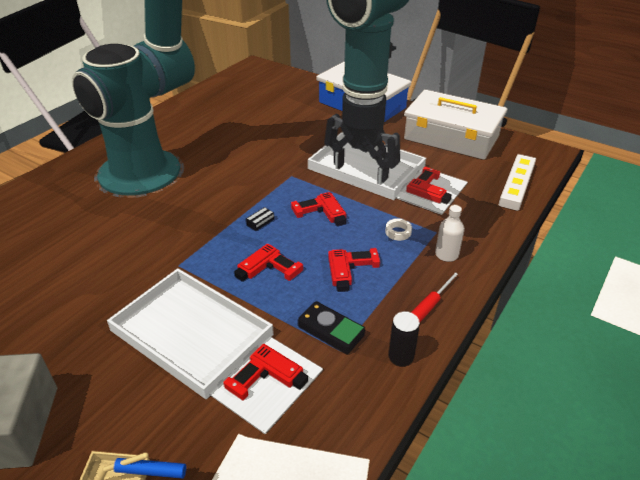

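View pics/side0.png

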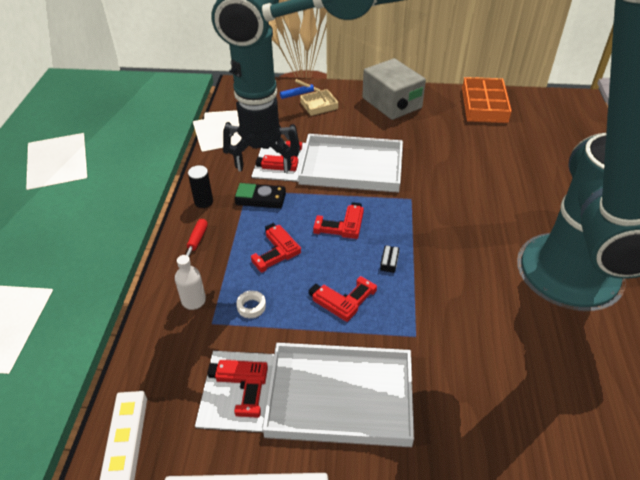

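View pics/wrist0.png

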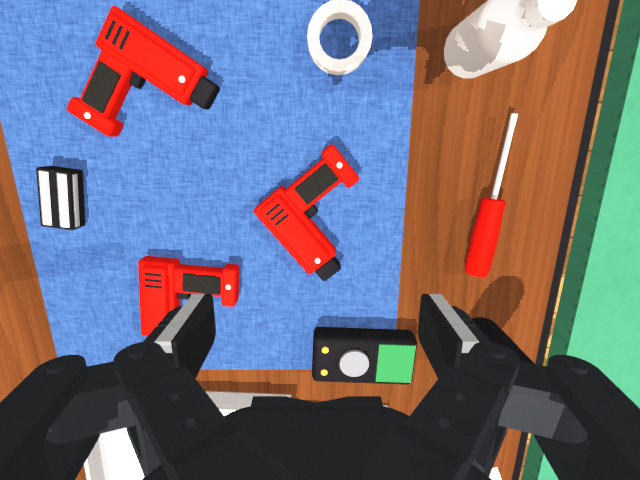

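The left sample (handle toward +y) is at the +y tray, so that tray is tray_left. In the wrist view, the half at (150,60) is right-hand. The halves at (300,215) and (180,290) are left-hand. Next I'll measure them.

```bash
cat > m.py <<'E'
from h import *
def load(n,t='0'):
    z=np.load(f'{n}{t}.npz');c=dict(K=z['K'],eye=z['eye'],orientation=z['orientation']);return c,z['p'],z['d']
def redmask(p):
    h=cv2.cvtColor(p,cv2.COLOR_BGR2HSV);return ((h[...,0]<8)|(h[...,0]>172))&(h[...,1]>150)&(h[...,2]>70)
if __name__=='__main__':
  for n in('wrist','scene','side'):
    c,p,d=load(n);P=cloud(c,d);m=redmask(p)&(d>0)
    k,lab,st,ce=cv2.connectedComponentsWithStats(m.astype(np.uint8))
    for i in range(1,k):
        if st[i,4]<150: continue
        q=P[lab==i]; 
        top=q[q[:,2]>np.percentile(q[:,2],98)-0.0065]
        if len(top)<20: continue
        (cx,cy),(w,hh),a=cv2.minAreaRect((top[:,:2]*1000).astype(np.float32))
        print(n,'px',ce[i].round(),'n',st[i,4],'z',np.percentile(q[:,2],[2,50,98]).round(4),'mean',q.mean(0).round(3),'top',round(cx),round(cy),round(w),round(hh),round(a,1),np.round(cv2.fitLine((top[:,:2]*1000).astype(np.float32),cv2.DIST_HUBER,0,.01,.01).ravel(),2))
E
python3 m.py
```

```text
wrist px [137.  69.] n 6623 z [0.0076 0.0213 0.028 ] mean [0.506 0.129 0.022] top 500 113 105 90 56.1 [  0.85  -0.52 519.84 140.42]
wrist px [304. 215.] n 4501 z [0.0111 0.0213 0.028 ] mean [ 0.66  -0.008  0.022] top 677 -7 105 90 39.6 [ 6.0000e-01 -8.0000e-01  6.5121e+02 -2.5730e+01]
wrist px [484. 237.] n 2047 z [0.0013 0.0236 0.0272] mean [ 0.851 -0.032  0.022] top 854 -34 84 22 83.4 [ 1.1000e-01  9.9000e-01  8.5249e+02 -3.2560e+01]
wrist px [176. 287.] n 3709 z [0.0056 0.0209 0.028 ] mean [ 0.519 -0.09   0.022] top 554 -75 212 88 26.5 [ 3.2000e-01  9.5000e-01  4.9462e+02 -1.0327e+02]
scene px [427. 186.] n 679 z [0.0012 0.0248 0.0341] mean [0.681 0.333 0.024] top 683 354 87 105 1.7 [ 1.0000e+00 -1.0000e-02  6.8298e+02  3.2174e+02]
scene px [321. 207.] n 731 z [0.0015 0.0189 0.0276] mean [0.503 0.12  0.018] top 502 110 100 93 58.5 [  0.82  -0.57 518.88 137.17]
scene px [268. 263.] n 995 z [0.0015 0.019  0.0275] mean [ 0.521 -0.109  0.018] top 529 -113 88 103 82.8 [ 1.4000e-01  9.9000e-01  4.9564e+02 -1.1033e+02]
scene px [348. 264.] n 936 z [0.0017 0.0193 0.0277] mean [ 0.666 -0.0
[... 434 characters left out ...]
0196 0.0288] mean [ 0.516 -0.089  0.019] top 528 -104 94 104 84.3 [ 1.2000e-01  9.9000e-01  4.9496e+02 -1.0110e+02]
side px [197. 233.] n 382 z [-0.0013  0.0216  0.0293] mean [ 0.854 -0.03   0.018] top 854 -31 83 23 87.1 [ 1.4000e-01  9.9000e-01  8.5584e+02 -3.0710e+01]
side px [277. 248.] n 962 z [0.002  0.0195 0.0286] mean [0.661 0.002 0.019] top 677 -1 102 90 41.1 [ 6.3000e-01 -7.7000e-01  6.5131e+02 -2.0920e+01]
side px [342. 299.] n 1166 z [0.0036 0.0201 0.0289] mean [0.504 0.141 0.019] top 505 118 100 89 60.9 [ 8.6000e-01 -5.1000e-01  5.1852e+02  1.4581e+02]
side px [243. 381.] n 1396 z [0.0131 0.027  0.0351] mean [0.676 0.352 0.027] top 683 362 89 101 1.0 [  1.    -0.   682.34 329.05]
```

Run:
```python
from m import *
# trays: bright grey at wall height
for n in('scene','side'):
    c,p,d=load(n);P=cloud(c,d);h=cv2.cvtColor(p,cv2.COLOR_BGR2HSV)
    for s in(1,-1):
        m=(h[...,1]<60)&(abs(P[...,2]-.03)<.003)&(P[...,1]*s>.18)&(P[...,1]*s<.55)&(P[...,0]>.3)&(P[...,0]<.85)&(d>0)
        k,lab,st,ce=cv2.connectedComponentsWithStats(cv2.dilate(m.astype(np.uint8),np.ones((3,3))))
        for i in range(1,k):
            if st[i,4]<150: continue
            q=P[(lab==i)&m][:,:2]*1000
            print(n,s,st[i,4],'lohi',np.percentile(q,[1,99],axis=0).round(),cv2.minAreaRect(q.astype(np.float32)))
        m=(h[...,1]<60)&(abs(P[...,2]-.005)<.003)&(P[...,1]*s>.18)&(P[...,1]*s<.55)&(P[...,0]>.3)&(P[...,0]<.85)
        q=P[m][:,:2]*1000;print(' floor',len(q),np.percentile(q,[1,99],axis=0).round())
```

```text
scene 1 168 lohi [[510. 537.]
 [620. 550.]] ((565.07470703125, 545.530517578125), (113.83809661865234, 11.967429161071777), 3.620187520980835)
scene 1 844 lohi [[363. 258.]
 [625. 445.]] ((493.1107177734375, 351.2203674316406), (263.1822204589844, 184.82455444335938), 1.2262557744979858)
scene 1 253 lohi [[829. 405.]
 [850. 549.]] ((847.177001953125, 475.6210632324219), (21.047611236572266, 148.67398071289062), 7.595766544342041)
 floor 2435 [[369. 261.]
 [749. 541.]]
scene -1 2237 lohi [[ 374. -428.]
 [ 639. -241.]] ((506.5920715332031, -333.9222717285156), (182.3280029296875, 264.11328125), 87.25432586669922)
scene -1 604 lohi [[ 673. -212.]
 [ 761. -180.]] ((720.852294921875, -195.6849365234375), (31.572490692138672, 95.95834350585938), 87.45109558105469)
 floor 10713 [[ 382. -479.]
 [ 822. -246.]]
side 1 2495 lohi [[365. 263.]
 [625. 446.]] ((495.4129333496094, 354.61834716796875), (260.5406799316406, 183.9518585205078), 0.6020624041557312)
side 1 210 lohi [[649. 361.]
 [666. 396.]] ((657.6171875, 378.5816955566406), (16.020444869995117, 35.48430252075195), 4.076349258422852)
side 1 765 lohi [[830. 418.]
 [850. 549.]] ((839.2672729492188, 476.072998046875), (147.32144165039062, 21.40865707397461), 89.98389434814453)
 floor 12012 [[373. 268.]
 [749. 445.]]
side -1 1220 lohi [[ 378. -426.]
 [ 641. -236.]] ((508.84881591796875, -331.8914489746094), (188.09567260742188, 260.28997802734375), 87.36612701416016)
side -1 209 lohi [[ 673. -202.]
 [ 741. -180.]] ((706.6021118164062, -191.63168334960938), (23.11376953125, 69.5616455078125), 89.46878051757812)
 floor 3246 [[ 384. -425.]
 [ 766. -238.]]
```

```bash
cat > f.py <<'E'
from m import *
def pose(cen,tag='0',views=('wrist','scene','side'),dz=0):
    Q=[];B=[]
    for n in views:
        c,p,d=load(n,tag);P=cloud(c,d);near=(np.hypot(P[...,0]-cen[0],P[...,1]-cen[1])<.085)&(d>0)&(P[...,2]<.05+dz)&(P[...,2]>.004+dz)
        if n=='wrist': near[290:]=near[290:]&(tag!='0' or True)
        q=P[redmask(p)&near]; Q.append(q)
        hsv=cv2.cvtColor(p,cv2.COLOR_BGR2HSV)
        b=P[near&(hsv[...,2]<75)&(P[...,2]>.008+dz)];B.append(b)
    out=[]
    for n,Qs,Bs in [(v,q,b) for v,q,b in zip(views,Q,B)]+[('all',np.vstack(Q),np.vstack(B))]:
        t=Qs[Qs[:,2]>.0225+dz][:,:2]*1000
        if len(t)<30: print(n,'few');continue
        l=cv2.fitLine(t.astype(np.float32),cv2.DIST_HUBER,0,.01,.01).ravel();u=l[:2];c0=l[2:]
        # trim outliers
        for _ in range(3):
            r=(t-c0)@np.array([-u[1],u[0]]);l=cv2.fitLine(t[abs(r)<15].astype(np.float32),cv2.DIST_HUBER,0,.01,.01).ravel();u=l[:2];c0=l[2:]
        # nose: centroid of red (handle side rear): points far from the line
        xy=Qs[:,:2]*1000;a=(xy-c0)@u;r=(xy-c0)@np.array([-u[1],u[0]])
        hp=abs(r)>35
        if np.mean(a[hp])>np.mean(t@u-c0@u): u=-u;a=-a;r=-r
        front=(abs(r)<26)
        fa=np.percentile(a[front],[1,99]);ha=np.percentile(a[hp],[2,98]);side=np.sign(np.mean(r[hp]))
        fr=front&(a>fa[1]-45); rr=np.percentile(r[fr],[2,98]);mid=rr.mean()
        # rear edge fa[0]; barrel front end of red fa[1]: point = rear+62; barrel 94 long => front = rear+93
        ax=((fa[0]+62)+(fa[1]-31))/2
        pt=c0+u*ax+np.array([-u[1],u[0]])*mid
        print(n,len(t),'head',round(np.degrees(np.arctan2(u[1],u[0])),1),'pt',pt.round(1),'len',(fa[1]-fa[0]).round(1),'w',rr.round(1),'side','L' if side>0 else 'R','reach',round(abs(r[hp]).max()),'handle',(ha-ax).round())
if __name__=='__main__':
    for c in[(.505,.125),(.663,-.008),(.515,-.095)]: pose(c)
E
python3 f.py
```

```text
wrist 2975 head -33.8 pt [532.6 132.2] len 90.7 w [-19.1  18.8] side R reach 88 handle [-61. -18.]
scene 223 head -35.6 pt [533.7 129.3] len 91.4 w [-18.   20.8] side R reach 88 handle [-61. -17.]
side 444 head -31.7 pt [534.2 137.4] len 93.6 w [-17.3  18.7] side R reach 89 handle [-65. -22.]
all 3642 head -33.7 pt [532.4 133. ] len 92.2 w [-19.9  20.4] side R reach 90 handle [-61. -17.]
wrist 1982 head -50.1 pt [661.  -39.2] len 91.6 w [-19.6  18.7] side L reach 87 handle [-60. -18.]
scene 325 head -50.9 pt [661.7 -42.9] len 91.0 w [-18.4  19.2] side L reach 88 handle [-63. -19.]
side 333 head -50.1 pt [662.6 -36.7] len 93.7 w [-20.6  17.5] side L reach 86 handle [-62. -19.]
all 2640 head -50.6 pt [661.2 -39.1] len 92.5 w [-19.6  19.3] side L reach 90 handle [-61. -17.]
wrist 1455 head -105.1 pt [ 492.3 -118.8] len 88.1 w [-16.5  20.8] side L reach 86 handle [-70. -29.]
scene 321 head -94.9 pt [ 494.  -126.1] len 89.2 w [-16.9  18.9] side L reach 90 handle [-61. -17.]
side 292 head -95.5 pt [ 492.9 -118.9] len 93.0 w [-19.3  18.8] side L reach 88 handle [-60. -19.]
all 2068 head -103.5 pt [ 493.5 -121.4] len 92.9 w [-16.2  23.5] side L reach 90 handle [-71. -27.]
```

Fused poses (mm, heading):
- Right half: (533,133), −34°
- Left B: (661.5,−39.5), −50.5°
- Left C: (493,−122), −95°

Tray_left is centred at (494,353), yaw about +0.8°. Tray_right is at (507,−333), yaw about −2.7°.

I'll take B first, with the wrist at spin −140.5°, so it can be laid down with its nose to +y.

```bash
python3 -m creep '[[0,[-1,-2,-7],-0.12],[0,[-1,-2,-7],-0.12],[0,[-1,-2,-7],-0.12],[0,[-1,-2,-7],-0.12],[0,[-1,-2,-7],-0.12],[0,[-1,-2,-7],-0.12],[0,[-1,-2,-7],-0.12],[0,[-1,-2,-7],-0.12]]' 40
python3 -m creep '[[0,[-0.5,-2,-7],-0.12],[0,[-0.5,-2,-7],-0.12],[0,[-0.5,-2,-7],-0.12],[0,[-0.5,-2,-7],-0.12],[0,[-0.5,-2,-7],-0.12],[0,[-0.5,-2,-7],-0.12],[0,[-0.5,-2,-7],-0.12],[0,[-0.5,-2,-7],-0.12]]'
python3 -m creep '[[0,[-0.5,-2,-7],-0.12],[0,[-0.5,-2,-7],-0.12],[0,[-0.5,-2,-7],-0.12],[0,[0,-1.5,-7],-0.12],[0,[0,0,-5],-0.052],[0,[0,0,-5],0],[0,[0,0,0],0],[0,[0,0,0],0]]'
cat > look.py <<'E'
import sys;from h import *
s=read_state();print(s['time'],np.round(s['tool_pos'],4),'q',np.round(s['q'],3),'w',s['width'],'F',np.round(s['wrist_force'],1))
y=R.from_rotvec(s['tcp_rot']).as_matrix();print('jaw yaw deg',np.degrees(np.arctan2(y[1,1],y[0,1])).round(2),'down',y[:,0].round(3))
t=sys.argv[1]
for n in sys.argv[2:]:
    c=get_calibration(n);p,d=read_camera(n)
    cv2.imwrite(f'pics/{n}{t}.png',p);np.savez(f'{n}{t}.npz',p=p,d=d,K=c['K'],eye=c['eye'],orientation=c['orientation'])
E
python3 look.py 1 wrist
```

```text
time: 0.82
tool_pos: [0.6666, -0.0161, 0.1744]
tcp_rot: [1.876, 0.586, -1.877]
wrist_force: [-0.3, -0.4, 0.2]
width: 0.999
time: 1.48
tool_pos: [0.6626, -0.0321, 0.1184]
tcp_rot: [-2.027, 0.364, 2.029]
wrist_force: [-0.0, -0.1, 0.6]
width: 0.995
time: 2.15
tool_pos: [0.6611, -0.0394, 0.0807]
tcp_rot: [-1.697, 0.799, 1.699]
wrist_force: [0.0, -0.1, 0.3]
width: 0.999
2.15 [ 0.6611 -0.0394  0.0807] q [-0.097  0.365  1.765  0.     1.013  2.353] w 0.9992465779117834 F [ 0.  -0.1  0.3]
jaw yaw deg -140.4 down [-0.001  0.    -1.   ]
```

View pics/wrist1.png

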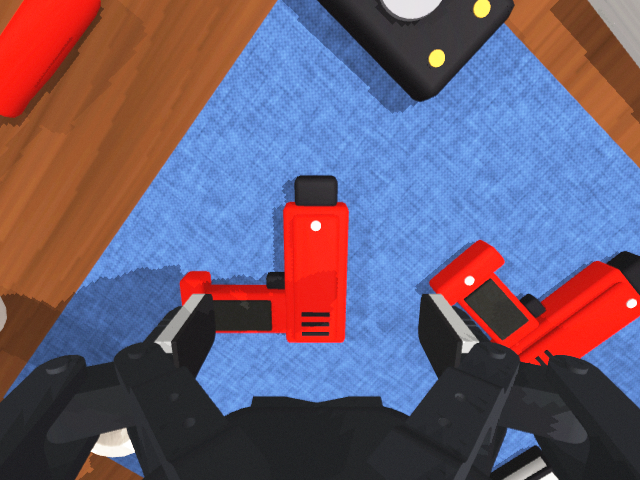

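```bash
python3 -c "
from f import *
pose((.663,-.008),'1',('wrist',))"
```

```text
wrist 5333 head -50.4 pt [662.1 -41.9] len 88.8 w [-19.1  18.7] side L reach 87 handle [-57. -19.]
all 5333 head -50.4 pt [662.1 -41.9] len 88.8 w [-19.1  18.7] side L reach 87 handle [-57. -19.]
```

The half at col 316, rows 205–340 is centred and aligned with the jaws. C's foot at (470,270) is clear of the right finger. I'll descend.

```bash
python3 -m creep '[[0,[0,0,-14],0],[0,[0,0,-14],0],[0,[0,-0.5,-14],0],[0,[0,-0.5,-14],0],[0,[0,0,-12],0],[0,[0,0,-8],0],[0,[0,0,-4],0],[0,[0,0,0],0]]'
python3 -m creep '[[255,[0,0,0],0],[255,[0,0,0],0],[255,[0,0,0],0],[255,[0,0,0],0],[255,[0,0,0],0],[255,[0,0,0],0],[255,[0,0,0],0],[255,[0,0,0],0]]' 40
python3 look.py 2 wrist
```

```text
time: 2.87
tool_pos: [0.6603, -0.0404, -0.0006]
tcp_rot: [-1.694, 0.801, 1.699]
wrist_force: [-1.3, -0.1, -0.1]
width: 1.0
time: 3.53
tool_pos: [0.6626, -0.0406, 0.0025]
tcp_rot: [-1.698, 0.799, 1.694]
wrist_force: [0.5, 1.1, 4.8]
width: 0.459
3.5333 [ 0.6626 -0.0406  0.0025] q [-0.099  0.458  1.802 -0.     0.88   2.353] w 0.45874153606611817 F [0.5 1.1 4.8]
jaw yaw deg -140.49 down [ 0.002 -0.    -1.   ]
```

View pics/wrist2.png

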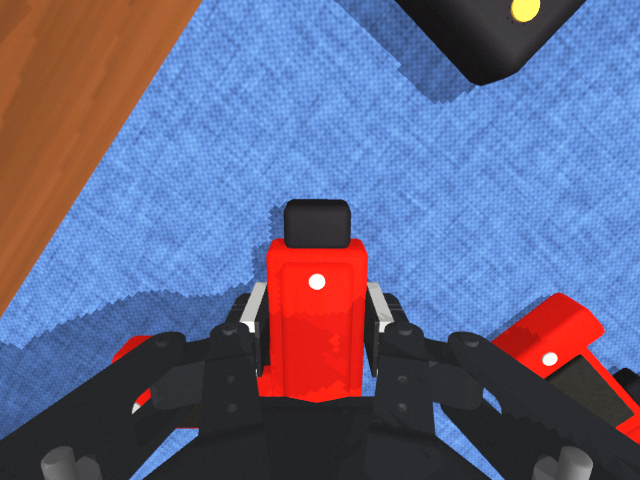

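Holding at 39 mm. The fingertips pressed the table slightly (4.8 N), so I'll stay about 2 mm higher from now on. Now I'll carry it to tray_left.

```bash
python3 -m creep '[[255,[0,0,10],0],[255,[0,0,25],0],[255,[0,0,25],0],[255,[0,0,25],0],[255,[-4,17,0],0.1],[255,[-4,17,0],0.1],[255,[-4,17,0],0.1],[255,[-4,17,0],0.1]]'
python3 -m creep '[[255,[-4,17,0],0.1],[255,[-4,17,0],0.1],[255,[-4,17,0],0.1],[255,[-4,17,0],0.1],[255,[-4,17,0],0.1],[255,[-4,17,0],0.1],[255,[-4,17,0],0.1],[255,[-4,17,0],0.1]]'
python3 -m creep '[[255,[-4,17,0],0.1],[255,[-4,17,0],0.1],[255,[-4,17,0],0.1],[255,[-4,17,0],0.1],[255,[-4,17,0],0.1],[255,[-4,17,0],0.1],[255,[-4,17,0],0.1],[255,[-4,17,0],0.1]]'
python3 -m creep '[[255,[-2,17,0],0.12],[255,[-2.5,17,0],0.12],[255,[0,17,0],0.12],[255,[0,8,0],0.106],[255,[0,3,0],0],[255,[0,0,0],0],[255,[0,0,0],0],[255,[0,0,0],0]]'
python3 look.py 3 wrist side
```

```text
time: 4.25
tool_pos: [0.6446, 0.028, 0.0863]
tcp_rot: [-1.955, 0.475, 1.957]
wrist_force: [-0.5, 0.2, -0.5]
width: 0.456
time: 4.92
tool_pos: [0.6124, 0.1641, 0.0859]
tcp_rot: [2.045, 0.334, -2.048]
wrist_force: [-0.2, 0.0, -1.0]
width: 0.458
time: 5.58
tool_pos: [0.5804, 0.3, 0.0859]
tcp_rot: [1.529, 0.964, -1.532]
wrist_force: [-1.0, 0.6, -0.9]
width: 0.456
time: 6.25
tool_pos: [0.5768, 0.3606, 0.086]
tcp_rot: [1.2, 1.215, -1.201]
wrist_force: [-0.1, 0.4, -1.3]
width: 0.455
6.25 [0.5768 0.3606 0.086 ] q [ 0.522  0.39   1.719 -0.     1.033  0.511] w 0.45506590563933624 F [-0.1  0.4 -1.3]
jaw yaw deg 0.67 down [-0.001 -0.001 -1.   ]
```

View pics/wrist3.png

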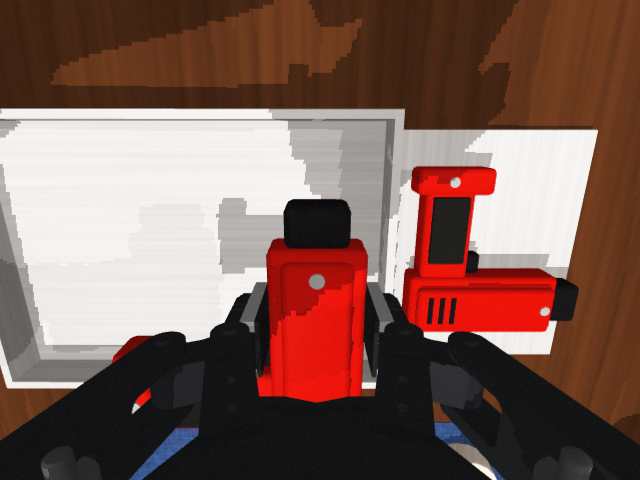

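View pics/side3.png

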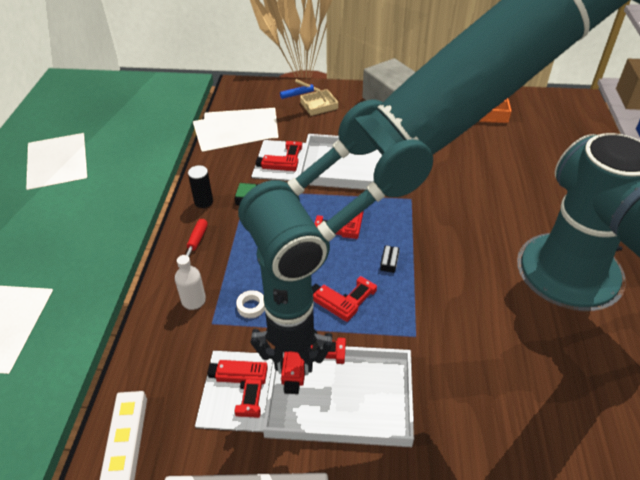

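```bash
python3 -c "
from m import *
c,p,d=load('wrist','3')
for u,v in[(405,110),(391,121),(6,386),(10,109),(378,340)]: print(u,v,cast(c,u,v,.03)[:2].round(4))
print('nose tip',cast(c,316,200,.1),'floor right',cast(c,383,125,.005))"
```

```text
405 110 [0.6234 0.4444]
391 121 [0.6162 0.4387]
6 386 [0.3642 0.2628]
10 109 [0.4089 0.4423]
378 340 [0.6175 0.3021]
nose tip [0.57565879 0.40685081 0.1       ] floor right [0.61648495 0.43741113 0.005     ]
```

```bash
python3 -m creep '[[255,[-3,0,-12],0],[255,[-3,0,-14],0],[255,[0,0,-14],0],[255,[0,0,-14],0],[255,[0,0,-12],0],[255,[0,0,-7],0],[255,[0,0,-4],0],[255,[0,0,0],0]]'
python3 -m creep '[[255,[0,0,-0.5],0],[112,[0,0,0],0],[112,[0,0,0],0],[112,[0,0,0],0],[112,[0,0,0],0],[112,[0,0,6],0],[112,[0,0,15],0],[112,[0,0,20],0]]'
```

```text
time: 7.02
tool_pos: [0.5704, 0.3612, 0.0083]
tcp_rot: [1.197, 1.216, -1.201]
wrist_force: [-0.4, 0.5, -1.0]
width: 0.457
time: 7.68
tool_pos: [0.5697, 0.3607, 0.0493]
tcp_rot: [1.196, 1.217, -1.202]
wrist_force: [-0.6, 0.8, -0.4]
width: 0.56
```

```bash
python3 -m creep '[[60,[0,0,25],0],[0,[0,-10,15],0],[0,[-5,-30,0],0],[0,[-5,-30,0],0],[0,[-5,-30,0],0],[0,[-5,-30,0],0],[0,[-5,-30,0],0],[0,[-5,-30,0],0]]'
python3 look.py 4 side
python3 -m creep '[[0,[-5,-30,0],-0.02],[0,[-5,-30,0],-0.02],[0,[-5,-30,0],-0.02],[0,[-5,-30,0],-0.02],[0,[-5,-30,0],-0.02],[0,[-5,-30,0],0],[0,[-5,-30,0],0],[0,[-5,-30,0],0]]'
python3 -m creep '[[0,[-5,-30,0],0],[0,[-3,-18,0],0],[0,[0,-5,0],0],[0,[0,0,0],0],[0,[0,0,0],0],[0,[0,0,0],0],[0,[0,0,0],0],[0,[0,0,0],0]]'
python3 look.py 5 wrist scene side
python3 -c "
from f import *
pose((.52,-.095),'5',('wrist',))"
```

```text
time: 8.35
tool_pos: [0.5408, 0.1697, 0.0911]
tcp_rot: [1.2, 1.215, -1.197]
wrist_force: [0.5, -0.5, -0.1]
width: 1.002
8.35 [0.5408 0.1697 0.0911] q [ 0.26   0.188  1.972 -0.     0.98   0.246] w 1.0021120828287176 F [ 0.5 -0.5 -0.1]
jaw yaw deg 0.82 down [ 0.002  0.    -1.   ]
time: 9.07
tool_pos: [0.5008, -0.0703, 0.091]
tcp_rot: [1.273, 1.166, -1.271]
wrist_force: [-0.2, -1.2, 0.6]
width: 0.999
time: 9.73
tool_pos: [0.4931, -0.1205, 0.0898]
tcp_rot: [1.271, 1.168, -1.271]
wrist_force: [-0.4, 0.1, -0.0]
width: 0.998
9.7333 [ 0.4931 -0.1205  0.0898] q [-0.289  0.084  2.094  0.     0.963 -0.205] w 0.9978972758258263 F [-0.4  0.1 -0. ]
jaw yaw deg -4.84 down [-0.  0. -1.]
wrist 5479 head -95.5 pt [ 491.6 -122.2] len 91.5 w [-19.2  18.7] side L reach 88 handle [-60. -18.]
all 5479 head -95.5 pt [ 491.6 -122.2] len 91.5 w [-19.2  18.7] side L reach 88 handle [-60. -18.]
```

View pics/wrist5.png

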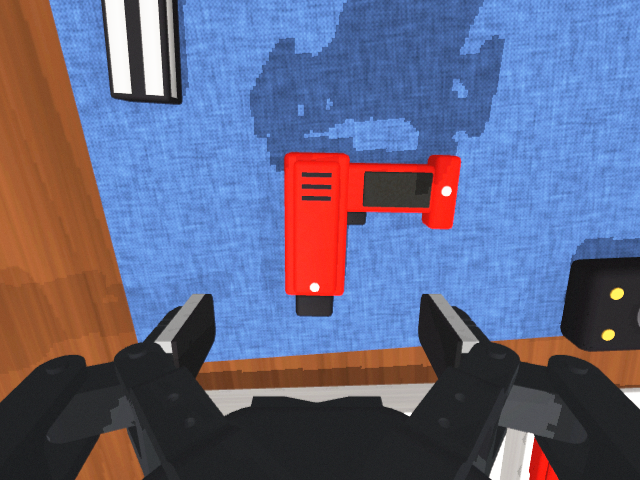

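View pics/side5.png

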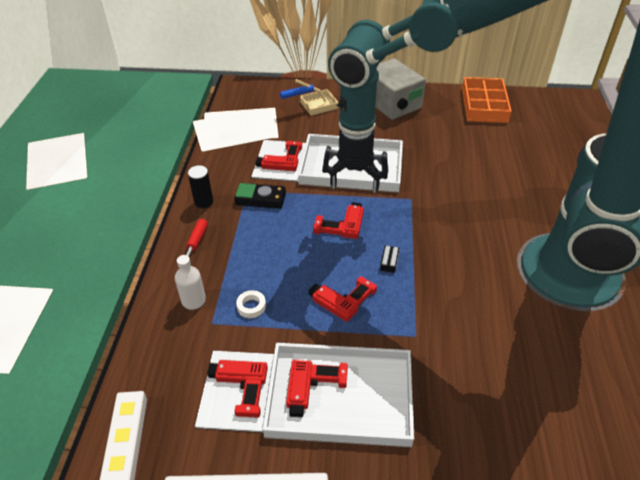

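B lies flat in tray_left. C's barrel (cols 286–347) is centred between the jaws. I'll grasp it.

```bash
python3 -m creep '[[0,[-0.5,-1,-16],0],[0,[0,0,-16],0],[0,[0,0,-16],0],[0,[0,0,-16],0],[0,[0,0,-12],0],[0,[0,0,-7],0],[0,[0,0,-4],0],[0,[0,0,0],0]]'
python3 -m creep '[[255,[0,0,0],0],[255,[0,0,0],0],[255,[0,0,0],0],[255,[0,0,0],0],[255,[0,0,0],0],[255,[0,0,0],0],[255,[0,0,0],0],[255,[0,0,5],0]]' 40
python3 look.py 6 wrist
```

```text
time: 10.55
tool_pos: [0.492, -0.1223, 0.002]
tcp_rot: [1.272, 1.169, -1.273]
wrist_force: [0.3, 0.6, 0.4]
width: 1.001
time: 11.22
tool_pos: [0.4919, -0.1224, 0.0074]
tcp_rot: [1.272, 1.168, -1.273]
wrist_force: [-0.1, -0.4, -0.8]
width: 0.454
11.2167 [ 0.4919 -0.1224  0.0074] q [-0.293  0.205  2.143  0.     0.795 -0.207] w 0.45372540484913476 F [-0.1 -0.4 -0.8]
jaw yaw deg -4.93 down [-0.001  0.    -1.   ]
```

View pics/wrist6.png

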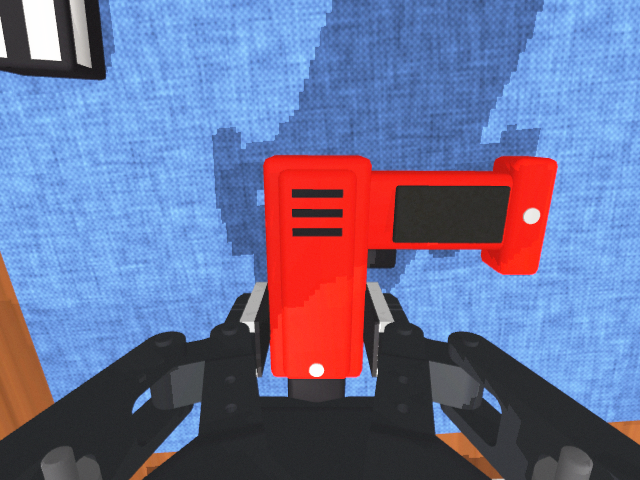

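```bash
python3 -m creep '[[255,[0,0,25],0],[255,[0,0,30],0],[255,[0,10,25],0],[255,[-4,24,0],0],[255,[-4,26,0],0],[255,[-4,26,0],0],[255,[-4,26,0],0],[255,[-4,26,0],0]]'
python3 -m creep '[[255,[-4,26,0],0.02],[255,[-4,26,0],0.02],[255,[-4,26,0],0.02],[255,[-4,26,0],0.02],[255,[-4,26,0],0.02],[255,[-4,26,0],0],[255,[-4,26,0],0],[255,[-4,26,0],0]]'
python3 -m creep '[[255,[-4,26,0],0],[255,[-4,26,0],0],[255,[-4,26,0],0],[255,[-4,26,0],0],[255,[-4,13.5,0],0],[255,[-3,4,0],0],[255,[0,0,0],0],[255,[0,0,0],0]]'
python3 look.py 7 wrist side
```

```text
time: 11.93
tool_pos: [0.4716, 0.0166, 0.0876]
tcp_rot: [1.272, 1.167, -1.273]
wrist_force: [0.1, -0.1, -0.7]
width: 0.459
time: 12.6
tool_pos: [0.4395, 0.2245, 0.0875]
tcp_rot: [1.198, 1.216, -1.2]
wrist_force: [-0.1, 0.2, -1.0]
width: 0.454
time: 13.27
tool_pos: [0.417, 0.3439, 0.0873]
tcp_rot: [1.197, 1.216, -1.2]
wrist_force: [0.0, -0.3, -0.3]
width: 0.457
13.2667 [0.417  0.3439 0.0873] q [ 6.440e-01  1.480e-01  2.028e+00 -1.000e-03  9.670e-01  6.300e-01] w 0.45724964872316964 F [ 0.  -0.3 -0.3]
jaw yaw deg 0.83 down [-0.001 -0.001 -1.   ]
```

View pics/wrist7.png

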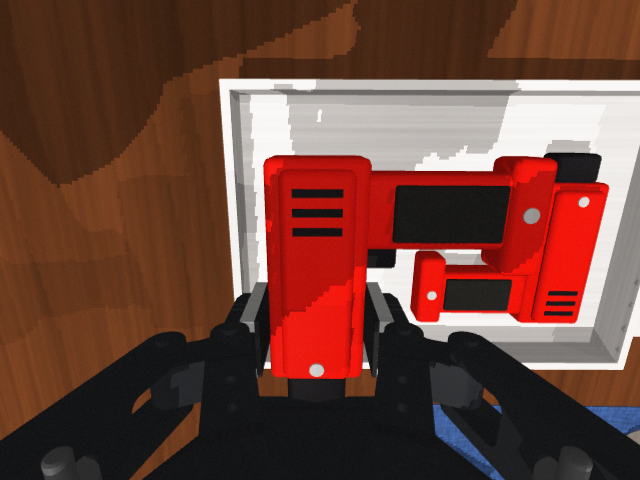

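View pics/side7.png

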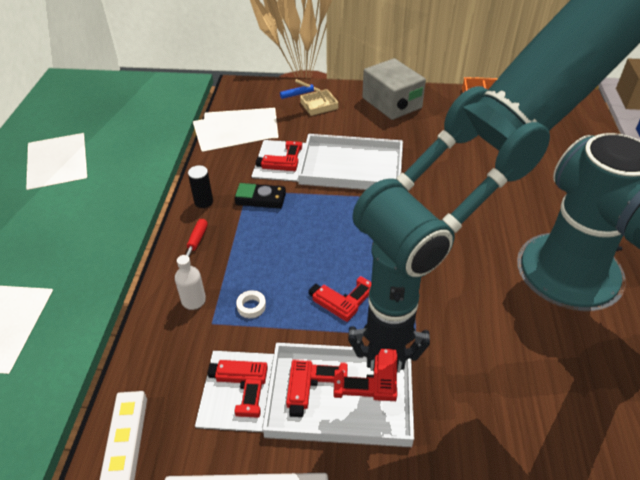

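```bash
python3 -c "
from m import *
c,p,d=load('wrist','7')
for u,v,z in[(413,285,.023),(445,255,.023),(600,184,.028),(555,157,.1),(485,265,.09),(242,92,.03),(225,80,.03)]: print(u,v,cast(c,u,v,z)[:2].round(4))"
```

```text
413 285 [0.4798 0.3214]
445 255 [0.4982 0.3424]
600 184 [0.5814 0.3892]
555 157 [0.5035 0.4073]
485 265 [0.4894 0.3609]
242 92 [0.375  0.4357]
225 80 [0.3662 0.4415]
```

```bash
python3 -m creep '[[255,[3,4,-12],0],[255,[0,4,-14],0],[255,[0,0,-14],0],[255,[0,0,-14],0],[255,[0,0,-13],0],[255,[0,0,-7],0],[255,[0,0,-4.5],0],[255,[0,0,0],0]]'
python3 -m creep '[[255,[0,0,-0.5],0],[114,[0,0,0],0],[114,[0,0,0],0],[114,[0,0,0],0],[114,[0,0,0],0],[114,[0,0,6],0],[114,[0,0,15],0],[114,[0,0,20],0]]'
python3 look.py 8
```

```text
time: 14.03
tool_pos: [0.4206, 0.3523, 0.0091]
tcp_rot: [1.198, 1.215, -1.201]
wrist_force: [-1.1, -0.0, -0.7]
width: 0.456
time: 14.7
tool_pos: [0.4191, 0.352, 0.0489]
tcp_rot: [1.196, 1.216, -1.202]
wrist_force: [-0.3, -0.2, 0.5]
width: 0.553
14.7 [0.4191 0.352  0.0489] q [ 0.653  0.212  2.036 -0.     0.898  0.639] w 0.552992458277002 F [-0.3 -0.2  0.5]
jaw yaw deg 0.81 down [-0.003 -0.002 -1.   ]
```

```bash
python3 -m creep '[[60,[0,0,25],0],[0,[0,-10,15],0],[0,[8,-15,0],0.1],[0,[8,-15,0],0.1],[0,[8,-15,0],0.1],[0,[8,-15,0],0.1],[0,[8,-15,0],0.1],[0,[8,-15,0],0.1]]'
python3 -m creep '[[0,[8,-15,0],0.1],[0,[8,-15,0],0.1],[0,[8,-15,0],0.1],[0,[8,-15,0],0.064],[0,[8,-15,0],0],[0,[8,-15,0],0],[0,[8,-15,0],0],[0,[9,-14,0],0]]'
python3 -m creep '[[0,[0,0,0],0],[0,[0,0,0],0],[0,[0,0,0],0],[0,[0,0,0],0],[0,[0,0,0],0],[0,[0,0,0],0],[0,[0,0,0],0],[0,[0,0,0],0]]'
python3 look.py 9 wrist side
python3 -c "
from f import *
pose((.505,.125),'9',('wrist',))"
```

```text
time: 15.37
tool_pos: [0.4689, 0.2524, 0.0904]
tcp_rot: [0.743, 1.44, -0.742]
wrist_force: [0.1, 0.6, 0.3]
width: 1.0
time: 16.03
tool_pos: [0.5337, 0.1332, 0.0903]
tcp_rot: [0.464, 1.52, -0.464]
wrist_force: [-0.1, 0.6, 0.7]
width: 1.001
time: 16.7
tool_pos: [0.5333, 0.1343, 0.0898]
tcp_rot: [0.464, 1.521, -0.464]
wrist_force: [0.4, -0.1, 0.3]
width: 1.002
16.7 [0.5333 0.1343 0.0898] q [ 0.201  0.161  2.007 -0.     0.973 -0.777] w 1.0019385413404456 F [ 0.4 -0.1  0.3]
jaw yaw deg 56.07 down [-0. -0. -1.]
wrist 5537 head -34.0 pt [530.6 133.6] len 90.9 w [-18.8  19.2] side R reach 88 handle [-60. -18.]
all 5537 head -34.0 pt [530.6 133.6] len 90.9 w [-18.8  19.2] side R reach 88 handle [-60. -18.]
```

View pics/wrist9.png

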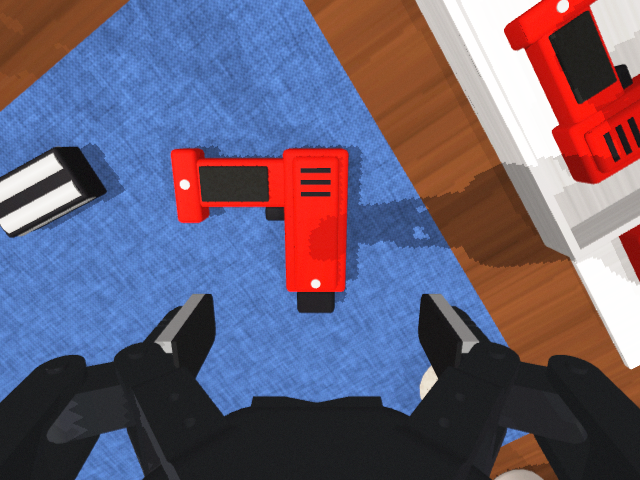

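View pics/side9.png

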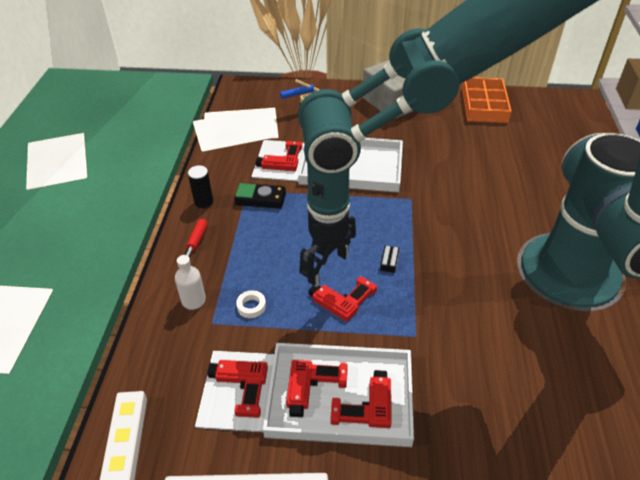

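Both left halves lie flat and separate in tray_left. The right half's barrel (cols 286–347) is centred, and the tape is clear of the fingers. I'll grasp it.

```bash
python3 -m creep '[[0,[-0.5,0,-16],0],[0,[-0.5,0,-16],0],[0,[0,0,-16],0],[0,[0,0,-16],0],[0,[0,0,-12],0],[0,[0,0,-7],0],[0,[0,0,-4],0],[0,[0,0,0],0]]'
python3 -m creep '[[255,[0,0,0],0],[255,[0,0,0],0],[255,[0,0,0],0],[255,[0,0,0],0],[255,[0,0,0],0],[255,[0,0,0],0],[255,[0,0,0],0],[255,[0,0,5],0]]' 40
python3 look.py 10 wrist
python3 -c "
from m import *
c,p,d=load('wrist','5');P=cloud(c,d)
for n in('scene','side'):
    c,p,d=load(n,'9');P=cloud(c,d);h=cv2.cvtColor(p,cv2.COLOR_BGR2HSV)
    m=(h[...,1]<60)&(abs(P[...,2]-.03)<.003)&(P[...,1]<-.22)&(P[...,1]>-.45)&(P[...,0]>.36)&(P[...,0]<.65) if n=='side' else None
    if m is not None: print(cv2.minAreaRect((P[m][:,:2]*1000).astype(np.float32)))
" 2>&1 | tail -1
```

```text
time: 17.47
tool_pos: [0.532, 0.1339, 0.002]
tcp_rot: [0.464, 1.522, -0.465]
wrist_force: [-0.4, -0.3, 0.3]
width: 1.0
time: 18.13
tool_pos: [0.5319, 0.1339, 0.0074]
tcp_rot: [0.464, 1.522, -0.465]
wrist_force: [-1.1, -0.6, -1.6]
width: 0.457
18.1333 [0.5319 0.1339 0.0074] q [ 0.201  0.272  2.055 -0.     0.815 -0.777] w 0.4569852224012214 F [-1.1 -0.6 -1.6]
jaw yaw deg 56.04 down [-0.001 -0.    -1.   ]
FileNotFoundError: [Errno 2] No such file or directory: 'scene9.npz'
```

View pics/wrist10.png

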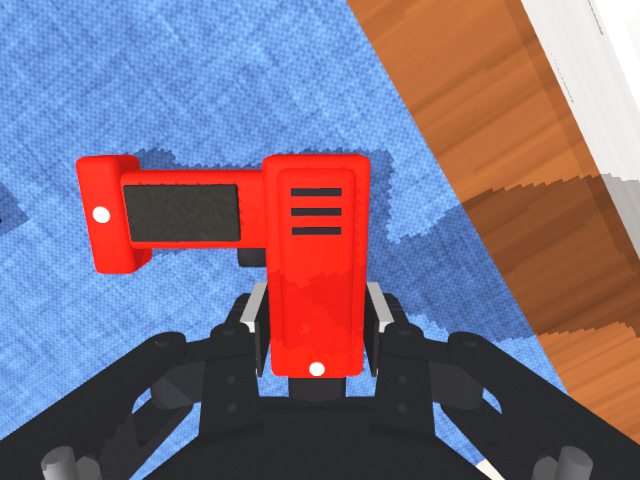

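```bash
python3 -m creep '[[255,[0,0,25],0],[255,[0,0,30],0],[255,[0,-10,25],0],[255,[0,-20,0],-0.05],[255,[0,-25,0],-0.05],[255,[0,-25,0],-0.05],[255,[0,-25,0],-0.05],[255,[0,-25,0],-0.05]]'
python3 -m creep '[[255,[1,-25,0],-0.05],[255,[1,-25,0],-0.05],[255,[1,-25,0],-0.05],[255,[1,-25,0],-0.05],[255,[1,-25,0],-0.05],[255,[1,-25,0],-0.05],[255,[1,-25,0],-0.05],[255,[1,-25,0],-0.05]]'
python3 -m creep '[[255,[1,-25,0],-0.07],[255,[0,-25,0],-0.07],[255,[0,-25,0],-0.07],[255,[0,-25,0],-0.07],[255,[0,-25,0],-0.07],[255,[0,-15,0],-0.025],[255,[0,-5,0],0],[255,[0,0,0],0]]'
python3 look.py 11 wrist scene
```

```text
time: 18.85
tool_pos: [0.5318, 0.003, 0.0875]
tcp_rot: [0.66, 1.469, -0.66]
wrist_force: [0.4, 0.4, -0.7]
width: 0.453
time: 19.52
tool_pos: [0.5398, -0.197, 0.0873]
tcp_rot: [0.966, 1.347, -0.967]
wrist_force: [0.0, 0.2, -0.8]
width: 0.456
time: 20.18
tool_pos: [0.5411, -0.3417, 0.0874]
tcp_rot: [1.244, 1.187, -1.244]
wrist_force: [0.5, 0.4, -1.4]
width: 0.457
20.1833 [ 0.5411 -0.3417  0.0874] q [-0.602  0.32   1.812  0.     1.01  -0.555] w 0.4574794821547491 F [ 0.5  0.4 -1.4]
jaw yaw deg -2.7 down [-0.001  0.001 -1.   ]
```

View pics/wrist11.png

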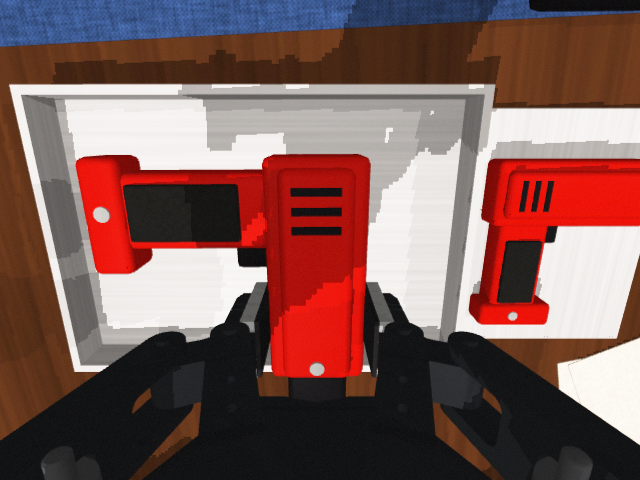

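View pics/scene11.png

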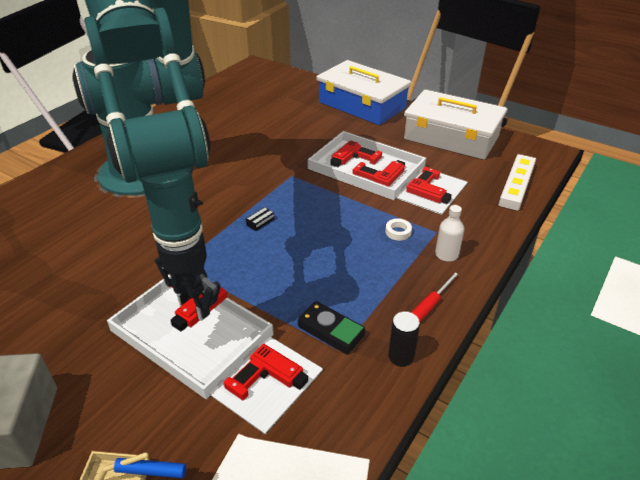

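The half is square with tray_right and inside its walls, and that tray's sample also has its handle to −y. I'll lower and release it.

```bash
python3 -m creep '[[255,[0,0,-12],0],[255,[0,0,-14],0],[255,[0,0,-14],0],[255,[0,0,-14],0],[255,[0,0,-13],0],[255,[0,0,-7],0],[255,[0,0,-4.5],0],[255,[0,0,0],0]]'
python3 -m creep '[[255,[0,0,-0.5],0],[114,[0,0,0],0],[114,[0,0,0],0],[114,[0,0,0],0],[114,[0,0,0],0],[114,[0,0,6],0],[114,[0,0,15],0],[114,[0,0,20],0]]'
python3 -m creep '[[60,[0,0,30],0],[0,[0,0,30],0],[0,[0,25,30],0],[0,[0,25,30],0],[0,[0,25,30],0],[0,[0,25,0],0],[0,[0,25,0],0],[0,[0,25,0],0]]'
python3 -m creep '[[0,[0,30,0],0],[0,[0,30,0],0],[0,[0,30,0],0],[0,[0,30,0],0],[0,[0,20,0],0],[0,[0,10,0],0],[0,[0,0,0],0],[0,[0,0,0],0]]'
python3 look.py 12 wrist scene side
```

```text
time: 20.95
tool_pos: [0.5409, -0.3405, 0.0089]
tcp_rot: [1.244, 1.189, -1.244]
wrist_force: [-0.3, -0.2, 0.4]
width: 0.454
time: 21.62
tool_pos: [0.54, -0.34, 0.0485]
tcp_rot: [1.244, 1.191, -1.245]
wrist_force: [0.7, 0.3, -0.1]
width: 0.552
time: 22.28
tool_pos: [0.542, -0.1901, 0.2017]
tcp_rot: [1.245, 1.184, -1.242]
wrist_force: [1.0, 0.0, -0.3]
width: 0.998
time: 22.95
tool_pos: [0.5416, -0.0412, 0.2001]
tcp_rot: [1.242, 1.186, -1.243]
wrist_force: [-0.2, 0.8, -0.4]
width: 1.007
22.95 [ 0.5416 -0.0412  0.2001] q [-1.210e-01  3.700e-02  1.922e+00 -1.000e-03  1.182e+00 -7.500e-02] w 1.0067790333759423 F [-0.2  0.8 -0.4]
jaw yaw deg -2.62 down [ 0.001 -0.001 -1.   ]
```

View pics/scene12.png

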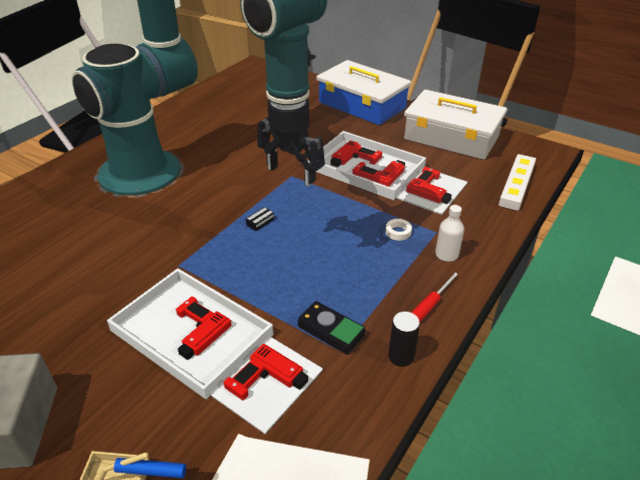

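View pics/side12.png

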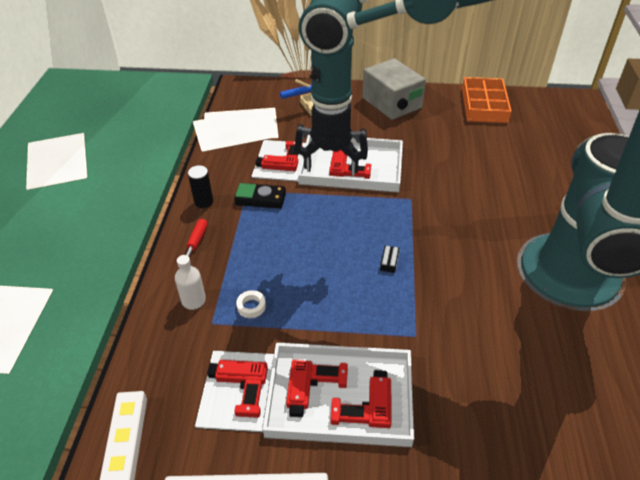

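Run:
```python
from f import *
for c in[(.54,.355),(.45,.37),(.51,-.32)]: pose(c,'12',('scene','side'),.005)
for n in('scene','side'):
  c,p,d=load(n,'12');P=cloud(c,d);m=redmask(p)&(d>0)
  k,lab,st,ce=cv2.connectedComponentsWithStats(m.astype(np.uint8))
  for i in range(1,k):
    if st[i,4]>150:
        q=P[lab==i]
        if abs(q[:,1].mean())>.2: print(n,st[i,4],q.mean(0).round(3),'z98',np.percentile(q[:,2],98).round(4))
# bystanders: compare frames 0 and 12 in their neighbourhoods
for n,bs in(('scene',[(399,230),(331,326),(260,219)]),('side',[(250,304),(262,195),(390,258)])):
  a=load(n,'0')[1];b=load(n,'12')[1]
  for u,v in bs: print(n,u,v,[cv2.phaseCorrelate(*(np.float64(cv2.cvtColor(x[v-22:v+22,u-30:u+30],cv2.COLOR_BGR2GRAY)) for x in(a,b)))])
```

```text
scene 186 head -88.5 pt [568.9 326.5] len 97.0 w [-24.8  18.4] side R reach 113 handle [-84.  30.]
side 601 head -89.1 pt [568.8 331.9] len 87.6 w [-24.8  17.6] side R reach 99 handle [-86.  27.]
all 787 head -89.1 pt [569.  327.3] len 96.9 w [-24.9  18. ] side R reach 113 handle [-90.  30.]
scene 155 head -91.3 pt [423.6 348.5] len 91.9 w [-15.6  18.3] side L reach 87 handle [-63.  50.]
side 646 head 91.0 pt [425.1 387.6] len 88.6 w [-24.4  18.1] side R reach 102 handle [-85.  28.]
all 801 head 90.9 pt [425.2 383.9] len 95.7 w [-24.3  18.1] side R reach 102 handle [-84.  31.]
scene 460 head -94.2 pt [ 544.3 -342. ] len 91.1 w [-15.7  20.3] side R reach 89 handle [-57. -15.]
side 182 head -91.3 pt [ 542.4 -330.7] len 82.4 w [-18.5  16.5] side R reach 85 handle [-58. -18.]
all 642 head -93.6 pt [ 543.8 -339.2] len 95.9 w [-16.8  19.8] side R reach 89 handle [-62. -14.]
scene 521 [0.449 0.368 0.023] z98 0.033
scene 602 [0.556 0.324 0.023] z98 0.0329
scene 686 [0.681 0.334 0.024] z98 0.0336
scene 1334 [ 0.532 -0.323  0.024] z98 0.032
scene 1580 [ 0.693 -0.337  0.025] z98 0.0332
side 540 [ 0.694 -0.311  0.025] z98 0.035
side 399 [ 0.539 -0.297  0.031] z98 0.2685
side 1430 [0.675 0.352 0.027] z98 0.0351
side 1318 [0.554 0.343 0.026] z98 0.0338
side 1501 [0.44  0.385 0.026] z98 0.0336
scene 399 230 [((0.008859640563464666, 0.805429574214898), 0.6330775259286999)]
scene 331 326 [((-0.023198709261233574, 0.49498201020869104), 1.0108510341265373)]
scene 260 219 [((-0.0070043634566872015, 0.5071378020326378), 0.9792220813604323)]
side 250 304 [((-0.09606129766491733, 0.24474055654974336), 0.6601717475237885)]
side 262 195 [((-0.03629498102738893, 0.4603096590295941), 0.9892704691103514)]
side 390 258 [((-0.0188107851846695, 0.615320601136478), 0.9726800819987951)]
```

All three lie flat. Their crowns read 32–34 mm, against 33–35 mm for the samples. They are separate, in the right trays, and the gripper is clear at z = 0.20 m.

```bash
python3 -c "
from workcell import *
print(finish_job())"
```

```text
the job is handed in; nothing more can be done
None
```

I placed all three halves and handed the job in at about 23 s of the 69 s allowed. The two left-hand halves are head to tail in tray_left (the +y tray), and the right-hand half is in tray_right.

- **Position:** the last pictures show each half inside its tray, outer side up, with the two left-hand halves apart from each other. Their crowns read 32–34 mm and the fixed samples 33–35 mm in the same views, so they lie flat.
- **Right-hand half, side view:** the gripper partly hid it, which spoilt that view's height spread (one reading of 0.27 m). Its height rests on the scene view.
- **Hand check:** my pose script gave inconsistent left/right labels for the two left-hand halves in the tray, because each one's red pixels mixed with the other's. I relied on the single-half measurements before each grasp and on the pictures.
- **Bystanders:** comparing first and last pictures gave a vertical shift of 0.2–0.8 px and almost none sideways for the meter, tape and battery holder. I take that as bias in the method, and they look unmoved in the pictures.
- **Forces:** the most I read at the end of any move was about 5 N, when the fingertips lightly touched the table at the first grasp. I kept the later grasps about 2 mm higher.

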